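# Turn up the bench air cleaner to speed four

### The job

Turn up the grey air cleaner on the workbench: turn its orange dial clockwise, click by click, to the fourth speed (the green mark, four clicks up from off and one short of the red mark at the end), so that it rests in that click, and let go. Do not change the setting of the white dial on the blue battery charger.

Things in the scene. Friction and masses are not known exactly. Their poses are not given: they have to be found in the camera images.
- cleaner: Grey steel air cleaner, 250 mm wide, 170 mm deep, 150 mm high, fixed on the bench; round black grille on front and back. Origin under its centre, z up, x to its back (roughly away from the robot, within 23 degrees). Marks around its dial on a black plate on top, clockwise: short grey (off), three white of growing length (speeds one to three), green (four), red (five).
- cleaner_dial (a joint): Orange rotary switch on the cleaner's top. rad: 0 = off, the anticlockwise stop; grows clockwise seen from above. Positions 25 degrees apart: one 0.436, two 0.873, three 1.309, four 1.745, five 2.182 (stop). A sprung detent (about 0.1 N m to pass) pulls it into the nearest position when let go. It starts at one, two or three.
- cleaner_dial_grip (a point): On the upright axis of the orange dial at gripping height, 34 mm above the case top (184 mm above the bench). The dial: a disc 52 mm across, top 14 mm above the case, with a straight grip bar 50 mm long, 14 mm wide, its top 12 mm above this point. The frame turns with the dial: x runs along the bar to the end with the white pointer line, z is up.
- charger_dial_mark (a point): Black-lined pointer end of the bar of the white dial on the blue battery charger (220 mm wide, 170 mm deep, 98 mm high, two black battery packs at its far side, fixed on the bench), 25 mm from that dial's axis, 132 mm above the bench. Same kind of switch, with white marks only. Not to be turned.

How it is judged:
By the outcome, as a careful person would: the job done as asked, in the order asked, and still so for the second after the job is handed in, with the robot touching nothing.
It also fails if it takes over 32 s, if anything falls off the work surface, if the arm or the gripper's body presses on something with over 40 N, if the wrist force passes 120 N, or if a joint passes its speed limit or range.

### The arm

A 6-joint arm with a two-finger parallel gripper is mounted at the origin on the work surface. World frame = base frame: x ahead of the robot, y to its left, z up, the work surface at z = 0. Lengths are in m, angles in rad, forces in N, time in s.
With the tool pointing down it reaches from about 0.325 to 0.9 m from the base axis. Payload 6.1 kg.
Tool frame: the origin (TCP) lies midway between the tips of the shut fingers; the grasp point (between the pads) lies 19 mm behind it (arm.grasp_offset is the distance from the TCP to the grasp point, in m); z points along the fingers, y is the line along which they close (so a half turn about z gives the same grasp; the last joint's range is limited). The gripper opens to 85 mm and grips with 20 to 120 N. Pads are 22 mm wide; open, the fingers measure 114 mm over their backs; the gripper's body (76 mm by 85 mm) begins 54 mm behind the grasp point. The pads swing forward as they close: fully open they stand 13 mm farther back than shut.
Start: joints at [-1.348, 0.22, 1.526, -0, 1.395, -0.126], TCP at [0.214, -0.587, 0.231] pointing down, gripper open.
Joint ranges: [-2.98, 2.98], [-0.91, 2.08], [0.09, 2.57], [-1.24, 4.39], [0.2, 2.65], [-2.68, 2.68]. Speed limits (rad/s): [2.57, 2.57, 3.01, 3.14, 3.14, 3.14].

### API

Orientations are given as a unit quaternion [w, x, y, z].
In Python, from bench import arm, imaging, sign_off gives the robot as it stands.
- The arm moves only by the tool arm_command, never from a script. Its argument "commands" is a list of rows, each an object with "slide": the shift along the tool's x, y, z in mm, a list of three; "spin": the turn about the tool's z in units of 5 degrees (1.0 is 5 degrees). A call has 1 to 12 rows; each row is the pose to reach, as a shift and turn from the pose commanded when the call began, along the tool's axes at that moment; what a row does not reach only later rows make up. A row lasts 1/12 s, in which the tool goes at most 41.7 mm and 7.16 degrees, less where a joint would pass 70% of its speed; a pose out of reach is approached as far as the arm can. A call with a gripper value outside its range is refused whole. "claw" is the closure, from 0 (fully open) to 1 (shut), set as the call begins (left out, the last holds). The fingers move at their own pace and stop on an object; the grip force is fixed at half the most. Time passes only in rows, so rows that repeat a pose let the fingers close. It gives the time, the measured TCP pose, the force, the opening and the grip force at its end, in the units of the state.
- arm.get_obs(): the state, without advancing time (a new reading comes with each control period).
- imaging.camera(name): name is "scene" or "top" or "wrist"; returns a dict with "color" (384x512x3 uint8, red, green, blue), "depth" (384x512 float32, m along the optical axis (not along the pixel's ray), 0 where there is no reading), "intrinsics" (3x3 intrinsics, pixels), "rvec" (rotation vector, rad) and "tvec" (3), from world to camera coordinates, as OpenCV has them. Camera axes: x right, y down, z forward; pixel columns grow to the right and rows downward; lengths in m; the calibration is good to about 2 mm. The wrist camera is an equidistant fisheye: a pixel r from the principal point sees the ray r / f radians off the axis. A picture is of the moment at which its call begins.
- sign_off(): hands the job in; it is judged then, once.
The state is a dict: "t": time; "joint_pos": joint angles; "joint_vel": joint speeds; "joint_torque": joint torques, N m; "tcp_pos": TCP position; "orientation": TCP orientation; "force": force on the tool from outside, world axes, zero at the start; "ft_torque": the same for the moment, N m; "gripper_width": finger opening in m; "grip_force": force on a finger pad.
Only numpy, scipy, OpenCV 4.12 (cv2) and the standard library are available. Lean on these libraries where they do the work, as an engineer would, in place of code of your own. Each camera call takes 0.05 s, during which the arm holds its last target. There are 200 camera calls.

## Working session

There is one attempt and no reset: what is moved stays moved. The work goes in short steps, Python scripts to look and compute and a tool call to move; the robot and the scene stay as the last step left them, time stands still between calls to the robot, and variables do not carry over. Pictures are saved under pics/ and viewed, at most 10 in all, crops included, and the job is handed in when it is done.

Besides the shell and the picture viewer there is one more tool, called after ">>>" as name(argument=value, ...) on one line, values as JSON. arm_command: Moves the arm, as the interface text tells. Its arguments: {"type":"object","properties":{"commands":{"type":"array","items":{"type":"object","properties":{"slide":{"type":"array","items":{"type":"number"}},"spin":{"type":"number"}}}},"claw":{"type":"number"}},"required":["commands"]}

```bash
mkdir -p pics
cat > h.py <<'E'
import numpy as np, cv2
from bench import arm, imaging, sign_off
def save(n,c): cv2.imwrite(f'pics/{n}.png',c[:,:,::-1])
def ray(cam,u,v,fish=False):
    K=np.array(cam['intrinsics']);R=cv2.Rodrigues(np.array(cam['rvec'],float))[0];t=np.array(cam['tvec'],float).ravel()
    x=(u-K[0,2])/K[0,0];y=(v-K[1,2])/K[1,1]
    if fish:
        r=np.hypot(x,y);s=np.sin(r)/r if r>1e-9 else 1;d=np.array([x*s,y*s,np.cos(r)])
    else: d=np.array([x,y,1.])
    return -R.T@t, R.T@d
def onz(cam,u,v,z,fish=False):
    o,d=ray(cam,u,v,fish);return o+d*(z-o[2])/d[2]
def bydepth(cam,u,v):
    o,d=ray(cam,u,v);return o+d*cam['depth'][int(round(v)),int(round(u))]
def tri(r1,r2):
    (a,d),(b,e)=r1,r2
    s=np.linalg.lstsq(np.c_[d,-e],b-a,rcond=None)[0];p,q=a+d*s[0],b+e*s[1]
    return (p+q)/2,np.linalg.norm(p-q)
E
python3 - <<'E'
from h import *
a=imaging.camera('scene');b=imaging.camera('top')
import pickle;pickle.dump((a,b),open('c.pkl','wb'))
im=np.hstack([a['color'],b['color']])
save('a',cv2.resize(np.vstack([a['color'],b['color']]),(400,600),interpolation=cv2.INTER_AREA))
for n,c in(('s',a),('t',b)):
    hsv=cv2.cvtColor(c['color'],cv2.COLOR_RGB2HSV)
    m=cv2.inRange(hsv,(5,130,90),(22,255,255))
    k,l,st,ce=cv2.connectedComponentsWithStats(m)
    for i in range(1,k):
        if st[i,4]>20: print(n,st[i],ce[i].round(1),bydepth(c,*ce[i]).round(3))
E
```

```text
s [   0    0   69   39 1862] [29.2 15.2] [-0.529 -0.036  0.12 ]
s [ 18  34  15  14 108] [25.9 40.3] [-2.121  0.299 -0.693]
s [173 119   7  10  21] [175.4 123. ] [0.091 0.077 0.011]
s [123 223  32  38 688] [137.8 244.3] [ 0.547 -0.261  0.192]
s [159 306  21  18 267] [168.7 314.2] [ 0.615 -0.264  0.08 ]
t [ 477   37   35   71 1675] [497.4  71.6] [ 0.82  -0.525  0.04 ]
t [392 172  30  33 688] [406.3 189.3] [ 0.522 -0.247  0.182]
t [377 241  19   4  35] [386.1 242.5] [ 0.435 -0.243  0.082]
```

View pics/a.png

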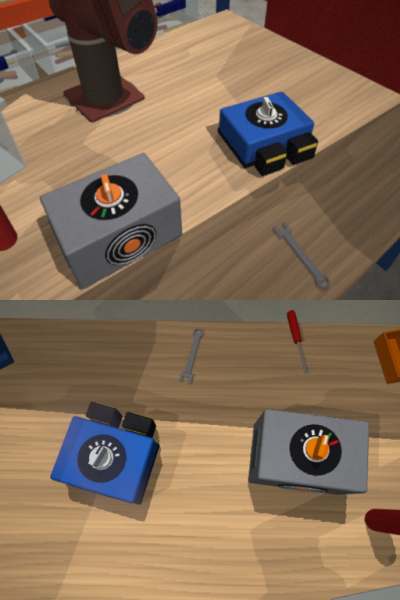

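Run:
```python
from h import *
import pickle
a,b=pickle.load(open('c.pkl','rb'))
A=cv2.resize(a['color'][190:300,80:230],(750,550),interpolation=cv2.INTER_CUBIC)
B=cv2.resize(b['color'][140:240,350:460],(660,600),interpolation=cv2.INTER_CUBIC)
save('b',np.hstack([cv2.resize(A,(400,293)),cv2.resize(B,(322,293))]))
print(tri(ray(a,137.8,244.3),ray(b,406.3,189.3)))
print(arm.get_obs())
```

```text
(array([ 0.52532412, -0.25337155,  0.16572389]), np.float64(0.0002521032510039659))
{'t': 0.1, 'joint_pos': array([-1.34806451e+00,  2.21147335e-01,  1.52750717e+00, -1.72342904e-05,
        1.39468984e+00, -1.26116424e-01]), 'joint_vel': array([ 0.00010263, -0.00253704, -0.00330698,  0.00082311, -0.00061481,
       -0.00139241]), 'joint_torque': array([ 1.12324313e-03, -4.98240209e+01, -3.90549660e+01, -3.75012023e-04,
        5.59569875e-03,  4.56096302e-06]), 'tcp_pos': array([ 0.21349464, -0.58682458,  0.23030305]), 'orientation': array([-8.74415433e-04,  9.84826000e-01,  1.73542451e-01, -5.07663314e-05]), 'force': array([ 0.87577602, -0.19258757, -0.68706339]), 'ft_torque': array([ 0.00429756, -0.04264017,  0.03180059]), 'grip_force': 0.0, 'gripper_width': 0.0853265984624029}
```

View pics/b.png

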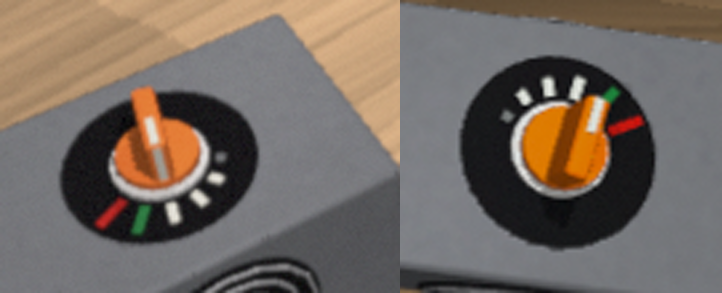

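The air cleaner is on the right in the top view, with the orange dial at about (406,189) in full-resolution pixels. The pointer sits near mark three and the green and red marks lie clockwise of it. The charger is at left, clear of the path. Next I measure the axis, marks and bar.

```bash
cat >> h.py <<'E'
def axis_blobs(c,box):
    x0,y0,x1,y1=box;I=c['color'][y0:y1,x0:x1];hsv=cv2.cvtColor(I,cv2.COLOR_RGB2HSV)
    dark=cv2.inRange(hsv,(0,0,0),(179,255,60))
    cs=max(cv2.findContours(dark,cv2.RETR_EXTERNAL,cv2.CHAIN_APPROX_NONE)[0],key=cv2.contourArea)
    e=cv2.fitEllipse(cv2.convexHull(cs));out={'plate':np.array(e[0])+(x0,y0)}
    pl=np.zeros(dark.shape,np.uint8);cv2.drawContours(pl,[cv2.convexHull(cs)],0,255,-1)
    for n,lo,hi in(('green',(45,100,50),(85,255,255)),('red',(170,150,90),(179,255,255)),('orange',(5,130,60),(22,255,255)),('white',(0,0,150),(179,60,255))):
        m=cv2.inRange(hsv,lo,hi)&pl
        k,l,st,ce=cv2.connectedComponentsWithStats(m)
        out[n]=[(int(st[i,4]),ce[i]+(x0,y0)) for i in range(1,k) if st[i,4]>4]
    return out
E
python3 - <<'E'
from h import *
import pickle
a,b=pickle.load(open('c.pkl','rb'))
A=axis_blobs(a,(85,200,170,300));B=axis_blobs(b,(360,150,450,235))
p=tri(ray(a,*A['plate']),ray(b,*B['plate']));print('plate',p)
for n,c,D in(('s',a,A),('t',b,B)):
    P=onz(c,*D['plate'],.151);print(n,'axis@.151',P.round(4))
    for k in('green','red','white'):
        for ar,q in D[k]:
            for z in (.151,.197) if k=='white' else (.151,):
                w=onz(c,*q,z)-p[0];print(' ',k,ar,q.round(1),z,'ang',np.degrees(np.arctan2(w[1],w[0])).round(1),'r',np.hypot(w[0],w[1]).round(4))
E
```

```text
plate (array([ 0.52528292, -0.25536011,  0.14627071]), np.float64(0.0015841732938029955))
s axis@.151 [ 0.5298 -0.2561  0.151 ]
  green 57 [132.6 271.9] 0.151 ang -41.7 r 0.043
  white 25 [136.5 238.8] 0.151 ang 156.7 r 0.0267
  white 25 [136.5 238.8] 0.197 ang -12.0 r 0.0157
  white 165 [142.2 256.7] 0.151 ang -5.4 r 0.0151
  white 165 [142.2 256.7] 0.197 ang -15.4 r 0.054
  white 27 [139.7 251.3] 0.151 ang 24.3 r 0.0027
  white 27 [139.7 251.3] 0.197 ang -16.6 r 0.0421
  white 19 [160.6 256.4] 0.151 ang 32.9 r 0.04
  white 19 [160.6 256.4] 0.197 ang 5.8 r 0.0696
  white 24 [154.3 263.8] 0.151 ang 8.6 r 0.0405
  white 24 [154.3 263.8] 0.197 ang -5.6 r 0.0756
  white 28 [144.4 269.3] 0.151 ang -16.6 r 0.0411
  white 28 [144.4 269.3] 0.197 ang -17.8 r 0.0784
t axis@.151 [ 0.524  -0.2541  0.151 ]
  green 21 [421.7 171.7] 0.151 ang -43.4 r 0.0496
  white 21 [400.3 169.7] 0.151 ang 7.1 r 0.0394
  white 21 [400.3 169.7] 0.197 ang 40.2 r 0.0364
  white 25 [409.8 169.7] 0.151 ang -17.7 r 0.0414
  white 25 [409.8 169.7] 0.197 ang 14.4 r 0.0291
  white 15 [392. 173.] 0.151 ang 31.8 r 0.0385
  white 15 [392. 173.] 0.197 ang 60.0 r 0.0438
  white 34 [416.3 178.7] 0.151 ang -45.6 r 0.0327
  white 34 [416.3 178.7] 0.197 ang -12.3 r 0.013
  white 99 [392.8 187.9] 0.151 ang 76.0 r 0.0209
  white 99 [392.8 187.9] 0.197 ang 95.9 r 0.0381
  white 7 [417.1 200.6] 0.151 ang -127.8 r 0.0284
  white 7 [417.1 200.6] 0.197 ang -175.6 r 0.0249
```

>>> arm_command(commands=[{"slide":[0,0,-40]},{"slide":[0,0,-70]},{"slide":[0,0,-70]}])

```text
schema error: expected keys slide, spin
```

>>> arm_command(commands=[{"slide":[0,0,-35],"spin":0},{"slide":[0,0,-70],"spin":0},{"slide":[34,-17,-70],"spin":0.6},{"slide":[68,-34,-70],"spin":1.2},{"slide":[102,-51,-70],"spin":1.8},{"slide":[136,-68,-70],"spin":2.4},{"slide":[170,-85,-70],"spin":3.0},{"slide":[204,-102,-70],"spin":3.6},{"slide":[238,-119,-70],"spin":4.2},{"slide":[272,-136,-70],"spin":4.8},{"slide":[306,-154,-70],"spin":5.4},{"slide":[340,-172,-70],"spin":6.0}])

```text
t: 1.1
tcp_pos: [0.4751, -0.3078, 0.3009]
orientation: [-0.0, 0.996, -0.089, -0.0]
force: [0.4, 0.0, 0.2]
gripper_width: 0.0857
grip_force: 0.0
```

>>> arm_command(commands=[{"slide":[0,0,0],"spin":0},{"slide":[0,0,0],"spin":0}])

```text
t: 1.27
tcp_pos: [0.4753, -0.3077, 0.3008]
orientation: [-0.0, 0.996, -0.085, -0.0]
force: [0.0, -0.3, 0.1]
gripper_width: 0.085
grip_force: 0.0
```

Run:
```python
from h import *
import pickle
w=imaging.camera('wrist');pickle.dump(w,open('w.pkl','wb'));save('w',w['color'])
print(arm.get_obs()['tcp_pos'],w['intrinsics'],ray(w,256,192,True))
```

```text
[ 0.47443968 -0.30892277  0.30082615] [[297.31863964   0.         258.06964437]
 [  0.         297.31863964 190.76350952]
 [  0.           0.           1.        ]] (array([ 0.54638261, -0.31934756,  0.44313864]), array([-0.28200535,  0.0559468 , -0.95778021]))
```

View pics/w.png

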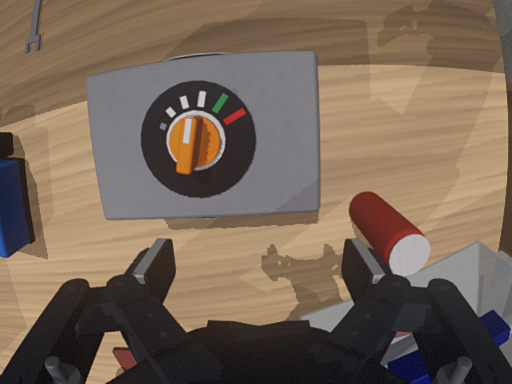

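The wrist view shows the dial at about (193,143), its bar running from (188,117) at the pointer end to (183,173). The marks run from grey (163,126) to green (220,102) and red (235,116).

Run:
```python
from h import *
import pickle
a,b=pickle.load(open('c.pkl','rb'));w=pickle.load(open('w.pkl','rb'))
D=axis_blobs(w,(130,70,270,210))
p=onz(w,*D['plate'],.151,True);print('plate px',D['plate'],'axis@.151',p.round(4))
for c,box,n in((a,(85,200,170,300),'s'),(b,(360,150,450,235),'t')):
    print(n,tri(ray(w,*D['plate'],True),ray(c,*axis_blobs(c,box)['plate'])))
ang=lambda v:np.degrees(np.arctan2(v[1],v[0])).round(1)
for k in('green','red','white'):
    for ar,q in D[k]: v=onz(w,*q,.151,True)-p;print(k,ar,q.round(1),ang(v),np.hypot(*v[:2]).round(4), '| .196:',onz(w,*q,.196,True).round(4))
# bar top: bright orange + white line inside dial
I=w['color'];hsv=cv2.cvtColor(I,cv2.COLOR_RGB2HSV)
print('cols',hsv[150,180:200].tolist())
g=cv2.resize(I[105:185,155:235],(560,560),interpolation=cv2.INTER_CUBIC);save('w2',g)
```

```text
plate px [197.94721985 138.62164307] axis@.151 [ 0.5249 -0.2547  0.151 ]
s (array([ 0.52436418, -0.25376581,  0.14449327]), np.float64(0.000981155303832872))
t (array([ 0.52451068, -0.2545368 ,  0.1497345 ]), np.float64(0.0005869829443066919))
green 137 [219.6 102.7] -42.4 0.0418 | .196: [ 0.5543 -0.2885  0.196 ]
white 96 [201.2  98.5] -15.9 0.0401 | .196: [ 0.5609 -0.2739  0.196 ]
white 74 [183.9 101.8] 9.9 0.0397 | .196: [ 0.5613 -0.2589  0.196 ]
white 55 [170.3 111.7] 34.8 0.0396 | .196: [ 0.5557 -0.2455  0.196 ]
white 431 [198.5 127.9] -14.5 0.0108 | .196: [ 0.537  -0.2669  0.196 ]
white 149 [186.9 130.4] 42.2 0.014 | .196: [ 0.537  -0.2567  0.196 ]
cols [[16, 205, 198], [17, 205, 197], [16, 203, 197], [16, 200, 198], [16, 203, 198], [16, 201, 197], [16, 207, 197], [16, 199, 197], [16, 202, 198], [16, 208, 199], [14, 205, 195], [14, 214, 182], [12, 202, 160], [11, 190, 113], [10, 176, 90], [11, 182, 91], [12, 191, 91], [11, 187, 90], [10, 175, 96], [12, 192, 117]]
```

View pics/w2.png

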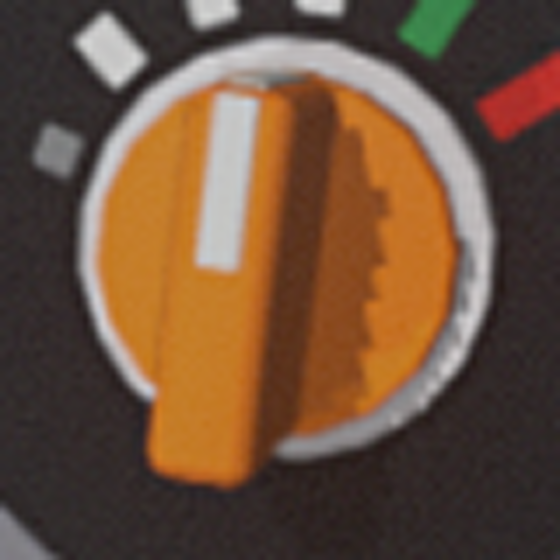

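Run:
```python
from h import *
import pickle
w=pickle.load(open('w.pkl','rb'))
f=onz(w,189.0,116.7,.196,True);n=onz(w,182.8,173.1,.196,True);d=f-n
print(f,n,(f+n)/2,np.linalg.norm(d),np.degrees(np.arctan2(d[1],d[0])))
l=onz(w,186.5,116.7,.196,True)
c=[onz(w,155+u/7-.5,105+v/7-.5,.196,True) for u,v in((227,95),(217,268))];d=c[0]-c[1];print('line',np.degrees(np.arctan2(d[1],d[0])))
o=arm.get_obs();print(o['tcp_pos'],o['orientation'],o['joint_pos'])
```

```text
[ 0.54797854 -0.2607946   0.196     ] [ 0.50132888 -0.24495223  0.196     ] [ 0.52465371 -0.25287341  0.196     ] 0.0492663250374994 -18.757647090103678
line -15.265321269065947
[ 0.47443968 -0.30892277  0.30082615] [-8.12488560e-06  9.96298625e-01 -8.59579840e-02 -5.24115554e-04] [-7.16092749e-01  4.32537561e-02  1.59203496e+00 -6.05679948e-04
  1.50716050e+00  1.02687076e+00]
```

>>> arm_command(commands=[{"slide":[20,-31,0],"spin":0.7},{"slide":[40,-63,0],"spin":1.4},{"slide":[40,-63,0],"spin":1.4},{"slide":[40,-63,35],"spin":1.4},{"slide":[40,-63,70],"spin":1.4},{"slide":[40,-63,100],"spin":1.4},{"slide":[40,-63,120],"spin":1.4},{"slide":[40,-63,132],"spin":1.4},{"slide":[40,-63,132],"spin":1.4},{"slide":[40,-63,132],"spin":1.4}])

```text
t: 2.15
tcp_pos: [0.5241, -0.2555, 0.1695]
orientation: [-0.0, 0.989, -0.148, -0.0]
force: [-0.1, -0.7, 0.8]
gripper_width: 0.0853
grip_force: 0.0
```

>>> arm_command(commands=[{"slide":[0,0,0],"spin":0},{"slide":[0,0,0],"spin":0},{"slide":[0,0,0],"spin":0},{"slide":[0,0,0],"spin":0}], claw=0.6)

```text
t: 2.48
tcp_pos: [0.5253, -0.2548, 0.1707]
orientation: [0.0, 0.989, -0.148, 0.001]
force: [-0.0, 0.6, 1.1]
gripper_width: 0.0387
grip_force: 0.0
```

Run:
```python
from h import *
w=imaging.camera('wrist');o=arm.get_obs();print(o['tcp_pos'],o['force'],o['gripper_width'],o['t'])
save('w3',w['color'][130:384,100:420])
```

```text
[ 0.52518436 -0.25466799  0.17034202] [-0.21596062  0.53447896  0.12987108] 0.03436792598135249 2.5333
```

View pics/w3.png

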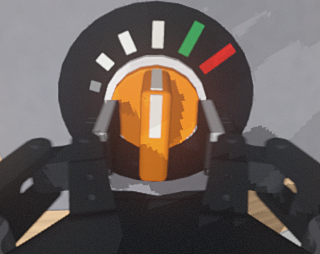

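The crop shows the bar upright at column ~154, midway between the fingers (105 and 207), with its pointer on the third mark. Closing now.

>>> arm_command(commands=[{"slide":[0,0,0],"spin":0},{"slide":[0,0,0],"spin":0},{"slide":[0,0,0],"spin":0},{"slide":[0,0,0],"spin":0},{"slide":[0,0,0],"spin":0},{"slide":[0,0,0],"spin":0}], claw=1.0)

```text
t: 3.03
tcp_pos: [0.5251, -0.2531, 0.17]
orientation: [-0.001, 0.989, -0.148, 0.0]
force: [-0.6, 5.4, 5.0]
gripper_width: 0.0131
grip_force: 59.6
```

>>> arm_command(commands=[{"slide":[0,0,0],"spin":0.5},{"slide":[0,0,0],"spin":1.0},{"slide":[0,0,0],"spin":1.5},{"slide":[0,0,0],"spin":2.0},{"slide":[0,0,0],"spin":2.5},{"slide":[0,0,0],"spin":3.0},{"slide":[0,0,0],"spin":3.5},{"slide":[0,0,0],"spin":4.0},{"slide":[0,0,0],"spin":4.5},{"slide":[0,0,0],"spin":5.0},{"slide":[0,0,0],"spin":5.0},{"slide":[0,0,0],"spin":5.0}])

```text
t: 4.03
tcp_pos: [0.5249, -0.2534, 0.17]
orientation: [-0.001, 0.934, -0.358, -0.0]
force: [-1.8, 5.2, 6.6]
gripper_width: 0.0129
grip_force: 59.7
```

Run:
```python
from h import *
w=imaging.camera('wrist');o=arm.get_obs();print(o['tcp_pos'],o['orientation'],o['force'],o['ft_torque'],o['gripper_width'],o['t'])
save('w4',w['color'][130:384,100:420])
```

```text
[ 0.52490656 -0.25341567  0.16997286] [-7.05405622e-04  9.33814834e-01 -3.57755965e-01 -1.67937050e-04] [-1.88039435  6.08078592  5.1390157 ] [ 0.78354806  0.28747842 -0.10641496] 0.01338974037295897 4.0833
```

View pics/w4.png

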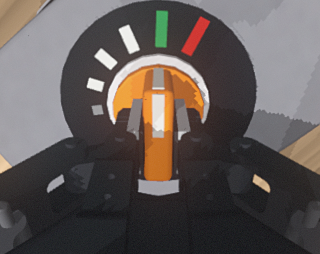

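The crop shows the bar still gripped, with its pointer (158,75) in line with the green mark (161,28). I open the fingers and then rise straight up.

>>> arm_command(commands=[{"slide":[0,0,0],"spin":0},{"slide":[0,0,0],"spin":0},{"slide":[0,0,0],"spin":0},{"slide":[0,0,0],"spin":0},{"slide":[0,0,0],"spin":0},{"slide":[0,0,0],"spin":0}], claw=0)

```text
t: 4.58
tcp_pos: [0.5246, -0.2546, 0.1692]
orientation: [0.0, 0.934, -0.358, -0.0]
force: [-0.8, -0.5, -0.7]
gripper_width: 0.0835
grip_force: 0.0
```

>>> arm_command(commands=[{"slide":[0,0,-15],"spin":0},{"slide":[0,0,-40],"spin":0},{"slide":[0,0,-75],"spin":0},{"slide":[0,0,-110],"spin":0},{"slide":[-30,0,-130],"spin":0},{"slide":[-60,0,-130],"spin":0},{"slide":[-60,0,-130],"spin":0},{"slide":[-60,0,-130],"spin":0}])

```text
t: 5.25
tcp_pos: [0.4797, -0.2138, 0.2999]
orientation: [0.0, 0.934, -0.358, 0.001]
force: [0.3, -0.2, 0.4]
gripper_width: 0.0856
grip_force: 0.0
```

Run:
```python
from h import *
import pickle
w=imaging.camera('wrist');b=imaging.camera('top');_,b0=pickle.load(open('c.pkl','rb'))
o=arm.get_obs();print(o['tcp_pos'],o['force'],o['gripper_width'],o['t'])
f=lambda c:cv2.resize(c['color'][150:270,60:220],(320,240))
save('e',np.vstack([cv2.resize(w['color'],(640,480))[0:330],np.hstack([f(b0),f(b)])]))
```

```text
[ 0.48034622 -0.21455893  0.29914399] [ 0.54929764 -0.29806485 -0.61132427] 0.08579927011479072 5.35
```

View pics/e.png

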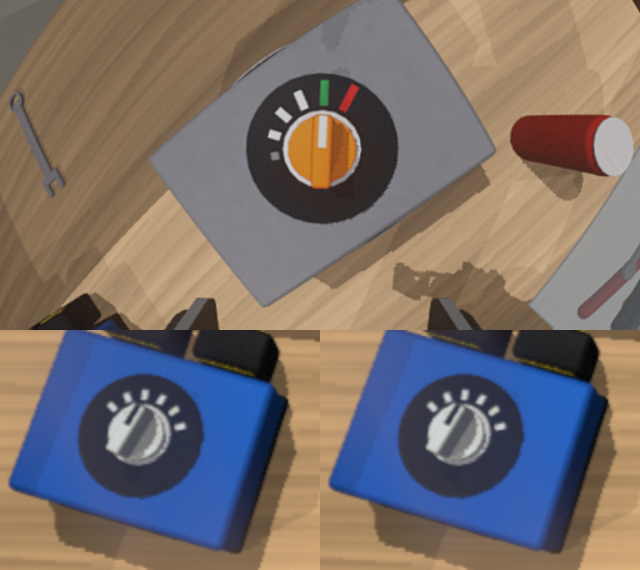

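The dial, now released, points straight at the green mark: pointer (323,132), green (325,92). The white dial looks the same before and after.

```bash
python3 -c "
from bench import sign_off
print(sign_off())"
```

```text
the job is handed in; nothing more can be done
None
```

The orange dial was turned one click, from speed three to four, and released; it rests on the green mark, the charger's white dial looks unchanged in the images, and the job was handed in at about 5.4 s.

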